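# Lock the tongued board into the rolling bed

### The job

Lift the tongued board out of the rack and lay it flat on the cork work board, letting go of it there so that you can take it again by its long sides. Then, with its plain end raised, angle its tongue into the groove of the rolling bed and gently lower it, without letting it drop, until it lies flat on the bed, locked between the groove and the end stop. Leave the other boards and everything else where they are.

Things in the scene. Friction and masses are not known exactly. Their poses are not given: they have to be found in the camera images.
- leaf_center (a point): centre of the tongued beech board, which without its tongue is 170 mm long, 56 mm wide, 22 mm thick, about 160 g. x along its length, away from the tongue; y across the 22 mm thickness; z along the 56 mm width (up while it stands on edge in the rack). At its -x end a tongue sticks out 14 mm, 44 mm wide and 8 mm thick, centred in width and thickness, so either face may go up.
- leaf_tongue (a point): tip of the tongue, at its middle: 99 mm from the board's centre along its -x; same axes as leaf_center
- leaf_tail (a point): middle of the board's plain end, 85 mm from its centre along its +x; same axes as leaf_center
- bed: fixed wooden rolling bed, 236 mm long, 86 mm wide; origin on the table under its middle, x from the grooved head block (42 mm tall) to the end stop. Its floor is the top of a spine 44 mm wide (the board's long sides overhang it, free for fingers), 20 mm above the table, from x = -88 to +88 mm.
- groove (a point): middle of the groove's mouth, at x = -88 mm of the bed, 31 mm above the table: the height of the tongue's middle when the board lies flat. Same axes as the bed; the mouth faces +x. The groove is 17 mm high (from the floor, 20 mm above the table, to a 5 mm thick lip), 52 mm wide along y and 16 mm deep towards -x.
- stop (a point): middle of the end stop's inner top edge, at x = +88 mm of the bed, 34 mm above the table (14 mm above the floor); same axes as the bed. Head block and stop are 176 mm apart, so the board with its tongue (184 mm) enters only tilted, tongue first, plain end raised.
- rack: fixed plywood rack, 170 mm (x) by 190 mm (y); origin on the table under its centre. Slots along x at y = -62, 0, +62 mm, 25 mm wide, floor 10 mm above the table; their cheeks (22 mm long, at x = -60 and +60 mm) reach 28 mm above the table. A board stands on edge in each, top edge 66 mm above the table; the tongue points to the rack's -x.
- workboard: fixed cork-covered work board, 250 mm (x) by 150 mm (y), 8 mm thick, clear on top, between rack and bed; origin on the table under its centre
- plain: board of the same wood, 184 mm long with two square ends and no tongue, 56 mm wide, 22 mm thick; origin in the middle of the edge it stands on; to be left alone
- short: board of the same wood, 140 mm long with two square ends, 56 mm wide, 22 mm thick; origin in the middle of the edge it stands on; to be left alone
- jar: lidded white jar, 68 mm across, 85 mm tall; origin under its centre; not needed, leave alone
- bowl: small terracotta bowl, 110 mm across, 50 mm tall; origin under its centre; not needed, leave alone
- cup: white handleless cup, 72 mm across, 90 mm tall; origin under its centre; not needed, leave alone
- pot: large white jar with black lid, 90 mm across, 100 mm tall; origin under its centre; not needed, leave alone
- brush: brush lying on the table; origin under its middle; not needed, leave alone
- rib: flat dark wooden modelling rib, 110 x 45 x 8 mm; origin under its middle; not needed, leave alone
- knife: spatula lying on the table; origin under its middle; not needed, leave alone
Things that resemble listed ones, but are neither listed nor needed, are in the scene too. What is shaped like the part that bears leaf_center but green or red is not meant.

How it is judged:
On the way, in this order (a step that is already met when the one before it is completed fails the run):
1. the tongued board lies flat on the cork work board, let go (x of leaf_center in the frame of workboard between -0.11 and 0.11 m and y of leaf_center in the frame of workboard between -0.07 and 0.07 m and z of leaf_center in the frame of workboard below 0.023 m and angle between the y axis of leaf_center and the z axis of workboard, either way round below 0.06 rad and contact force between leaf and the fingers below 0.05 N), for 0.2 s.
2. the tongue is in the groove with the board's plain end raised (x of leaf_tongue in the frame of groove between -0.02 and -0.005 m and y of leaf_tongue in the frame of groove between -0.008 and 0.008 m and z of leaf_tongue in the frame of groove between -0.01 and 0.01 m and angle between the y axis of leaf_center and the z axis of bed, either way round above 0.1 rad and z of leaf_tail in the frame of bed above 0.045 m), for 0.05 s.
At the end, for the whole second after the job is handed in: The tongued board lies flat on the bed's floor (within 2 degrees and 3 mm), at rest and released, its tongue at least 6 mm into the groove, its plain end down inside the end stop (x of leaf_tongue in the frame of groove between -0.02 and -0.006 m and y of leaf_tongue in the frame of groove between -0.008 and 0.008 m and z of each of leaf_tail, leaf_center in the frame of bed below 0.034 m and angle between the y axis of leaf_center and the z axis of bed, either way round below 0.035 rad and linear speed of leaf below 0.01 m/s); the robot touches nothing.
It fails at once if the board is let drop into the bed (it turns faster than 3.5 rad/s with its tongue in the groove) (x of leaf_tongue in the frame of groove between -0.02 and -0.005 m and y of leaf_tongue in the frame of groove between -0.008 and 0.008 m and z of leaf_tongue in the frame of groove between -0.01 and 0.01 m and angular speed of leaf above 3.5 rad/s).
It fails at once if another board is moved by more than 25 mm (distance of any of plain, short from where it was at the start of the episode above 0.025 m).
It fails at once if a bystander is moved by more than 30 mm (distance of any of jar, bowl, cup, pot, brush, rib, knife from where it was at the start of the episode above 0.03 m).
It also fails if it takes over 58 s, if anything falls off the work surface, if the arm or the gripper's body presses on something with over 40 N, if the wrist force passes 120 N, or if a joint passes its speed limit or range.

### The arm

A 6-joint arm with a two-finger parallel gripper is mounted at the origin on the work surface. World frame = base frame: x ahead of the robot, y to its left, z up, the work surface at z = 0. Lengths are in m, angles in rad, forces in N, time in s.
With the tool pointing down it reaches from about 0.25 to 0.775 m from the base axis. Payload 4 kg.
Tool frame: the origin (TCP) lies midway between the tips of the shut fingers; the grasp point (between the pads) lies 19 mm behind it (robot.grasp_offset is the distance from the TCP to the grasp point, in m); z points along the fingers, y is the direction in which the jaws open and shut (so a half turn about z gives the same grasp; the last joint's range is limited). The gripper opens to 94 mm and grips with 3 to 60 N. Pads are 16 mm wide; open, the fingers measure 119 mm over their backs; the gripper's body (75 mm by 177 mm) begins 78 mm behind the grasp point.
Start: joints at [1.034, 0.087, 1.371, -0, 1.684, -0.103], TCP at [0.231, 0.499, 0.206] pointing down, gripper open.
Joint ranges: [-3.1, 3.1], [-0.76, 2.03], [0.27, 2.55], [-1.08, 4.22], [0.17, 2.65], [-2.57, 2.57]. Speed limits (rad/s): [2.79, 2.79, 3.14, 3.14, 3.14, 3.14].

### API

Orientations are given as [roll, pitch, yaw] about the fixed x, y, z axes, in that order (R = Rz(yaw) Ry(pitch) Rx(roll)).
In Python, from bench import status, viewer, order, robot gives the robot as it stands. The module is installed in compiled form; this text tells all that it offers.
- The arm moves only by the tool move_arm, never from a script. Its argument "targets" is a list of rows, each a list of 3 entries, a list of its own where there are three numbers: the shift along the tool's x, y, z in mm, then the turn, a rotation vector about the tool's x, y, z in degrees, then the opening, from -1 (shut) to 1 (fully open). A call has 1 to 20 rows; each row is the pose to reach, as a shift and turn from the pose commanded when the call began, along the tool's axes at that moment; what a row does not reach only later rows make up. A row lasts 1/8 s, in which the tool goes at most 62.5 mm and 10.7 degrees, less where a joint would pass 70% of its speed; a pose out of reach is approached as far as the arm can. A call with a gripper value outside its range is refused whole. The fingers move at their own pace and stop on an object; the grip force is fixed at half the most. Time passes only in rows, so rows that repeat a pose let the fingers close. It gives the time, the measured TCP pose, the force and the opening at its end, in the units of the state.
- status.get_obs(): the state, without advancing time (a new reading comes with each control period).
- viewer.snapshot(name): name is "scene" or "top" or "wrist"; returns the picture (400x640x3 uint8, red, green, blue); there is no depth.
- viewer.camera_model(name): a dict with "K" (3x3 intrinsics, pixels), "D" ([k1, k2, p1, p2, k3] as OpenCV has them; the pictures are not rectified), "xyz" and "attitude" of the camera in the world; the wrist camera has in their place "T_tool_cam" (4x4, takes a point from camera to tool coordinates, whose origin is the TCP and whose axes are the flange's). Camera axes: x right, y up, looking along -z (the intrinsics and any distortion apply to the point x, -y, -z); pixel columns grow to the right and rows downward; lengths in m; the calibration is good to about 2 mm. A picture is of the moment at which its call begins: read the wrist's pose just before it. camera_model takes no time and is no camera call.
- order.close_job(): hands the job in, once; it reports no verdict.
The state is a dict: "time": time; "joint_positions": joint angles; "qvel": joint speeds; "joint_torque": joint torques, N m; "tool_pos": TCP position; "ee_rot": TCP orientation; "wrist_force": force on the tool from outside, world axes, zero at the start; "wrist_torque": the same for the moment, N m; "width": finger opening in m.
Only numpy, scipy, OpenCV 4.12 (cv2) and the standard library are available. Lean on these libraries where they do the work, as an engineer would, in place of code of your own. Each camera call takes 0.05 s, during which the arm holds its last target. There are 200 camera calls.

## Working session

There is one attempt and no reset: what is moved stays moved. The work goes in short steps, Python scripts to look and compute and a tool call to move; the robot and the scene stay as the last step left them, time stands still between calls to the robot, and variables do not carry over. Pictures are saved under pics/ and viewed, about 8 in all and at most 12, crops included, and the job is handed in when it is done.

Besides the shell and the picture viewer there is one more tool, called after "Call:" in YAML: its name, and indented under it one key for each argument. move_arm: Moves the arm, as the interface text tells. Its arguments: {"type":"object","properties":{"targets":{"type":"array"}},"required":["targets"]}

```bash
mkdir -p pics
cat > h.py <<'E'
import numpy as np, cv2
from scipy.spatial.transform import Rotation as R
from bench import status, viewer, order, robot
def snap(n,f):
    o=status.get_obs(); im=viewer.snapshot(n); cv2.imwrite('pics/'+f,im[:,:,::-1]); return o,im
def cam(n,o=None):
    m=viewer.camera_model(n); K=np.array(m['K'],float); D=np.array(m['D'],float)
    if n=='wrist':
        T=np.eye(4);T[:3,:3]=rot(o['ee_rot']);T[:3,3]=o['tool_pos'];T=T@np.array(m['T_tool_cam'])
        return K,D,T[:3,3],T[:3,:3]
    return K,D,np.array(m['xyz'],float),rot(m['attitude'])
def rot(a):
    a=np.array(a,float)
    return a if a.shape==(3,3) else R.from_euler('xyz',a).as_matrix()
def ray(c,px,z):
    K,D,p,Rm=c
    u=cv2.undistortPoints(np.array(px,float).reshape(-1,1,2),K,D).reshape(-1,2)
    d=np.c_[u[:,0],-u[:,1],-np.ones(len(u))]@Rm.T
    return p+d*((z-p[2])/d[:,2])[:,None]
def proj(c,P):
    K,D,p,Rm=c
    q=(np.atleast_2d(P)-p)@Rm*[1,-1,-1]
    return cv2.projectPoints(q,np.zeros(3),np.zeros(3),K,D)[0].reshape(-1,2)
E
python3 - <<'E'
from h import *
for n in('scene','top'): 
    o,im=snap(n,n+'0.png'); print(viewer.camera_model(n))
print(o, viewer.camera_model('wrist'),robot.grasp_offset)
E
```

```text
{'K': array([[378.63623678,   0.        , 319.53241855],
       [  0.        , 378.63623678, 199.89950469],
       [  0.        ,   0.        ,   1.        ]]), 'D': array([-0.09296208,  0.        ,  0.        ,  0.        ,  0.        ]), 'xyz': array([1.19319586, 0.77761621, 0.89316303]), 'attitude': array([ 0.91548069, -0.00509583,  2.50356723])}
{'K': array([[390.01557806,   0.        , 315.69705761],
       [  0.        , 390.01557806, 192.9011902 ],
       [  0.        ,   0.        ,   1.        ]]), 'D': array([-0.04605979,  0.        ,  0.        ,  0.        ,  0.        ]), 'xyz': array([ 0.34921096, -0.04166704,  1.23250554]), 'attitude': array([ 0.17364374, -0.02382793, -1.59033362])}
{'time': 0.05, 'joint_positions': array([ 1.03390709e+00,  8.79542984e-02,  1.37220995e+00, -8.56039237e-06,
        1.68362166e+00, -1.03088379e-01]), 'qvel': array([ 8.31995438e-06, -7.84275927e-04, -1.39068548e-03, -8.07158791e-04,
        1.47647974e-03,  6.48576916e-05]), 'joint_torque': array([ 1.47502909e-03, -3.41537189e+01, -3.03594196e+01,  7.19538052e-02,
        3.05874855e-02, 
[... 202 characters left out ...]
]), 'wrist_torque': array([-0.02880674, -0.00356953, -0.06777774]), 'width': 0.09439717666795665} {'K': array([[302.01878203,   0.        , 325.81684246],
       [  0.        , 302.01878203, 193.49996632],
       [  0.        ,   0.        ,   1.        ]]), 'D': array([-0.05713219,  0.        ,  0.        ,  0.        ,  0.        ]), 'T_tool_cam': array([[-5.06592731e-04,  9.69017288e-01,  2.46992385e-01,
         7.17276223e-02],
       [ 9.99999820e-01,  4.11381611e-04,  4.37085323e-04,
         5.30077548e-05],
       [ 3.21935109e-04,  2.46992562e-01, -9.69017322e-01,
        -1.79704758e-01],
       [ 0.00000000e+00,  0.00000000e+00,  0.00000000e+00,
         1.00000000e+00]])} 0.0188
```

View pics/scene0.png

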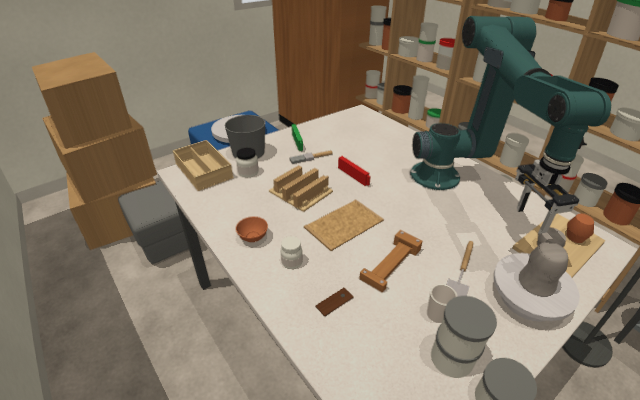

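View pics/top0.png

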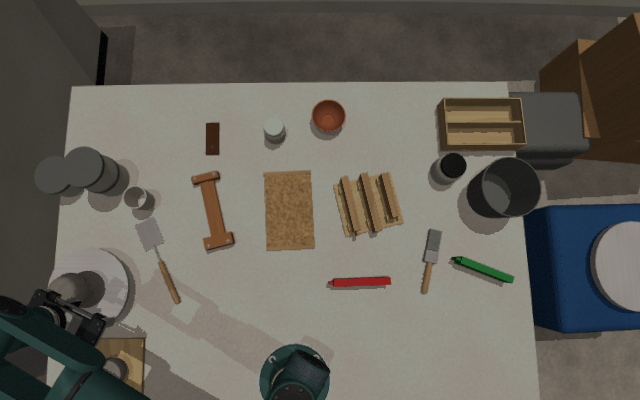

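The top view shows the rack at about (368,204), the cork board at (290,210) and the bed at (212,212). I'll enlarge the rack and bed.

Run:
```python
from h import *
im=cv2.imread('pics/top0.png')
a=cv2.resize(im[160:250,325:415],(540,540),interpolation=cv2.INTER_CUBIC)
b=cv2.resize(im[160:260,185:242],(308,540),interpolation=cv2.INTER_CUBIC)[:, :250]
cv2.imwrite('pics/crop1.png',np.hstack([a,b]))
c=cam('top')
print(ray(c,[(369,204),(290,210),(205,177),(218,241),(290,290)],0.0).round(3))
```

```text
[[ 0.526 -0.246  0.   ]
 [ 0.511  0.008  0.   ]
 [ 0.622  0.281  0.   ]
 [ 0.417  0.234  0.   ]
 [ 0.263  0.01   0.   ]]
```

View pics/crop1.png

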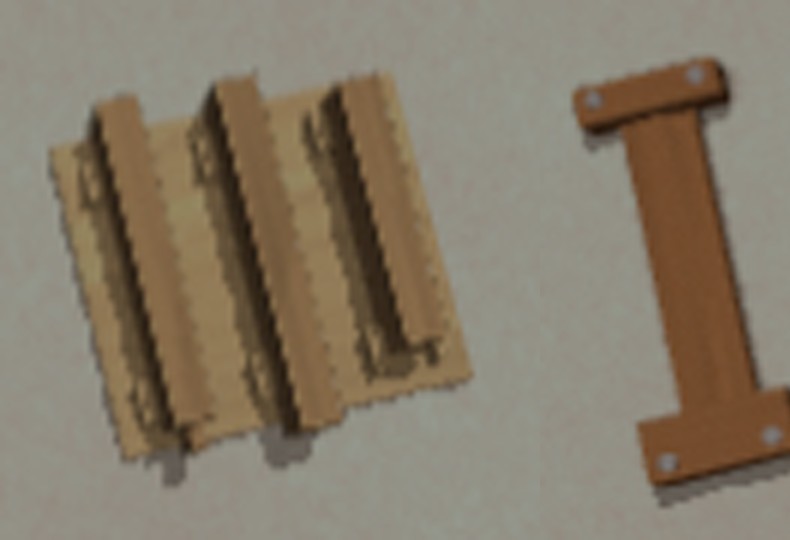

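The tongued board is the left one in the picture, with its tongue toward the robot. I'll get the coarse positions and plan a move to look at it with the wrist camera.

```bash
cat >> h.py <<'E'
def go(P,ypr,o=None):
    "tool-frame shift (mm) and rotvec (deg) from present pose to target; ypr=rotation matrix or rpy"
    o=o or status.get_obs(); A=rot(o['ee_rot']); B=rot(ypr)
    print('now',np.round(o['tool_pos'],4),np.degrees(o['ee_rot']).round(1),'w',round(o['width'],4),'t',round(o['time'],2))
    print('shift',(A.T@(np.array(P)-o['tool_pos'])*1e3).round(1),'turn',np.degrees(R.from_matrix(A.T@B).as_rotvec()).round(2))
E
python3 - <<'E'
from h import *
c=cam('top')
p=ray(c,[(344.7,176.7),(357.8,230.8)],.066); print(p.round(3), np.degrees(np.arctan2(*(p[0]-p[1])[[1,0]])))
m=p.mean(0)
go([m[0]+.0,m[1],.19],[np.pi,0,np.radians(192)])
E
```

```text
[[ 0.602 -0.163  0.066]
 [ 0.436 -0.197  0.066]] 11.562462845051547
now [0.2309 0.4986 0.2044] [-179.9   -0.   155.1] w 0.094 t 0.1
shift [-547.  -495.    15.3] turn [ -0.11  -0.05 -36.85]
```

Call:
move_arm:
  targets:
    - [[0,0,-60],[0,0,0],1]
    - [[-45,-41,-60],[0,0,-3],1]
    - [[-90,-82,-60],[0,0,-6],1]
    - [[-136,-124,-60],[0,0,-9],1]
    - [[-182,-165,-60],[0,0,-12],1]
    - [[-228,-206,-60],[0,0,-15],1]
    - [[-274,-248,-60],[0,0,-18],1]
    - [[-319,-289,-50],[0,0,-21],1]
    - [[-365,-330,-40],[0,0,-24],1]
    - [[-410,-371,-30],[0,0,-28],1]
    - [[-456,-412,-20],[0,0,-31],1]
    - [[-501,-454,-10],[0,0,-34],1]
    - [[-535,-484,5],[0,0,-37],1]
    - [[-547,-495,15],[0,0,-37],1]
    - [[-547,-495,15],[0,0,-37],1]
    - [[-547,-495,15],[0,0,-37],1]

```text
time: 2.1
tool_pos: [0.5194, -0.1786, 0.1912]
ee_rot: [3.141, 0.001, -2.928]
wrist_force: [0.4, 0.0, -0.3]
width: 0.0942
```

Run:
```python
from h import *
o,im=snap('wrist','w1.png'); print(o['tool_pos'],np.degrees(o['ee_rot']),o['joint_positions'].round(2),o['time'])
```

```text
[ 0.51939045 -0.17859621  0.19116516] [ 1.79984232e+02  4.36796666e-02 -1.67788109e+02] [-0.43  0.09  1.4   0.    1.66 -2.22] 2.1
```

View pics/w1.png

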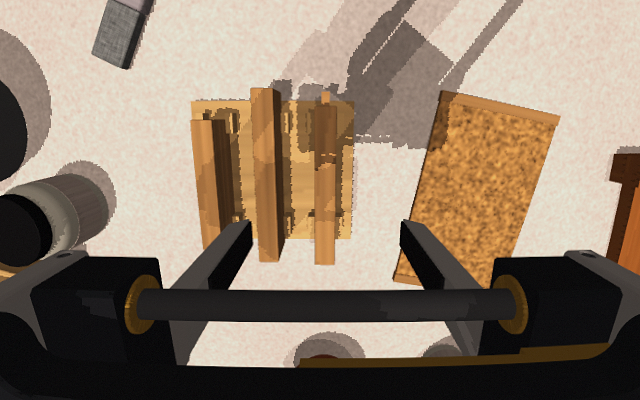

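The wrist view confirms it: the tongued board is at columns 316–335, rows 104–264, with its tongue at (325,97) toward the robot, and the cork board lies to its right.

Run:
```python
from h import *
im=cv2.imread('pics/w1.png')
# cork corners coarse; use stored pose
o=dict(tool_pos=np.array([ 0.51939,-0.178596,0.191165]),ee_rot=np.radians([179.984,.0437,-167.788]))
c=cam('wrist',o)
p=ray(c,[(317,104),(334,104),(316,264),(335,264),(325.5,94)],.066);p[4]=ray(c,[(325.5,94)],.042)[0]; print(p.round(4))
A=p[:2].mean(0);B=p[2:4].mean(0);d=B-A
print('len',np.linalg.norm(d),'yaw',np.degrees(np.arctan2(d[1],d[0])),'mid',(A+B)/2)
print('cork',ray(c,[(441,91),(560,118),(394,278),(494,300)],.008).round(3))
t=cam('top')
print('corktop',ray(t,[(264,171),(311,170),(266,250),(314,248)],.008).round(3))
g=im.astype(int)
for r in (115,180,220,255): print(r,g[r,306:346].sum(1))
```

```text
[[ 0.4393 -0.2046  0.066 ]
 [ 0.4358 -0.1884  0.066 ]
 [ 0.6067 -0.1708  0.066 ]
 [ 0.6022 -0.1502  0.066 ]
 [ 0.4267 -0.1988  0.042 ]]
len 0.17076415941872078 yaw 12.168238608071208 mid [ 0.52100015 -0.17847031  0.066     ]
cork [[ 0.392 -0.07   0.008]
 [ 0.388  0.084  0.008]
 [ 0.635 -0.06   0.008]
 [ 0.641  0.089  0.008]]
corktop [[ 0.637  0.09   0.008]
 [ 0.639 -0.061  0.008]
 [ 0.386  0.083  0.008]
 [ 0.389 -0.066  0.008]]
115 [241 298 312 313 266 228 235 231 233 247 239 241 237 234 233 234 233 233
 238 237 246 241 243 234 246 252 265 264 251 247 193 284 315 306 307 309
 309 313 299 292]
180 [449 445 455 449 451 450 448 456 374 356 346 339 337 346 355 354 349 352
 357 372 376 380 386 385 380 372 364 360 359 252 210 231 230 223 219 213
 413 472 466 466]
220 [472 467 507 518 519 470 448 457 356 334 354 369 367 363 355 351 349 347
 349 413 387 369 378 377 366 363 354 353 309 273 293 306 287 473 525 494
 344 270 456 507]
255 [655 647 635 631 638 642 642 647 515 405 409 432 438 435 431 424 416 415
 416 419 428 436 440 443 433 431 418 412 403 607 654 646 637 638 645 645
 644 644 646 639]
```

Call:
move_arm:
  targets:
    - [[0,0,10],[0,0,0],-0.05]
    - [[0,0,30],[0,0,0],-0.05]
    - [[0,0,50],[0,0,0],-0.05]
    - [[0,0,75],[0,0,0],-0.05]
    - [[0,0,100],[0,0,0],-0.05]
    - [[0,0,125],[0,0,0],-0.05]
    - [[0,0,143],[0,0,0],-0.05]
    - [[0,0,153],[0,0,0],-0.05]
    - [[0,0,153],[0,0,0],-0.05]
    - [[0,0,153],[0,0,0],-1]
    - [[0,0,153],[0,0,0],-1]
    - [[0,0,153],[0,0,0],-1]
    - [[0,0,153],[0,0,0],-1]
    - [[0,0,153],[0,0,0],-1]
    - [[0,0,143],[0,0,0],-1]
    - [[0,0,123],[0,0,0],-1]
    - [[0,0,90],[0,0,0],-1]
    - [[0,0,60],[0,0,0],-1]
    - [[0,0,40],[0,0,0],-1]
    - [[0,0,40],[0,0,0],-1]

```text
time: 4.65
tool_pos: [0.5204, -0.1805, 0.1524]
ee_rot: [-3.139, 0.003, -2.93]
wrist_force: [-0.6, 0.3, -1.4]
width: 0.022
```

Run:
```python
from h import *
from h import R
o=status.get_obs()
th=R.from_matrix(rot(o['ee_rot'])); 
T=(th*R.from_euler('x',45,degrees=True)).as_matrix()
print('z axis',T[:,2], o['joint_positions'].round(2))
go([.513,.0,.0360],T)
go([.513,.0,.12],T)
```

```text
z axis [ 0.15112308 -0.69239366 -0.70551601] [-0.44  0.1   1.46  0.    1.58 -2.22]
now [ 0.5204 -0.1805  0.1524] [-179.9    0.2 -167.9] w 0.022 t 4.65
shift [-30.4 178.2 116.1] turn [45.  0. -0.]
now [ 0.5204 -0.1805  0.1524] [-179.9    0.2 -167.9] w 0.022 t 4.65
shift [-30.6 178.   32.1] turn [45.  0. -0.]
```

Call:
move_arm:
  targets:
    - [[-5,30,0],[0,0,0],-1]
    - [[-10,60,0],[0,0,0],-1]
    - [[-15,90,0],[5,0,0],-1]
    - [[-20,120,0],[12,0,0],-1]
    - [[-25,150,0],[20,0,0],-1]
    - [[-30,178,5],[28,0,0],-1]
    - [[-30,178,15],[36,0,0],-1]
    - [[-30,178,25],[45,0,0],-1]
    - [[-30,178,60],[45,0,0],-1]
    - [[-30,178,85],[45,0,0],-1]
    - [[-30,178,95],[45,0,0],-1]
    - [[-30,178,95],[45,0,0],-1]
    - [[-30,178,95],[45,0,0],-1]

```text
time: 6.28
tool_pos: [0.5124, 0.0002, 0.0569]
ee_rot: [-2.356, 0.003, -2.93]
wrist_force: [0.6, -0.8, -1.5]
width: 0.0216
```

Run:
```python
from h import *
o,im=snap('scene','s2.png')
print(o['joint_positions'].round(2),o['tool_pos'],np.degrees(o['ee_rot']),o['wrist_force'])
cv2.imwrite('pics/s2c.png',cv2.resize(im[120:300,230:500,::-1],None,fx=2.8,fy=2.8,interpolation=cv2.INTER_CUBIC))
```

```text
[ 0.38  0.21  1.76 -0.79  1.4  -1.17] [5.12367445e-01 2.05267411e-04 5.69248892e-02] [-1.35012382e+02  1.67538725e-01 -1.67898932e+02] [ 0.56853683 -0.79004157 -1.49568714]
```

View pics/s2c.png

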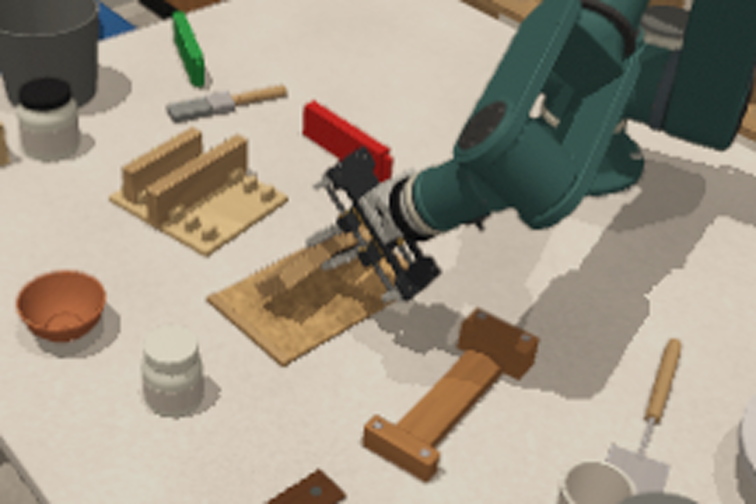

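The arm reaches the 45° tilt and holds the board over the cork, with the 42 mm head block on the robot side. I'll lower the board's edge onto the cork.

Call:
move_arm:
  targets:
    - [[0,5,5],[0,0,0],-1]
    - [[0,9,9],[0,0,0],-1]
    - [[0,12,12],[0,0,0],-1]
    - [[0,13.5,13.5],[0,0,0],-1]
    - [[0,14.5,14.5],[0,0,0],-1]
    - [[0,14.5,14.5],[0,0,0],-1]

```text
time: 7.08
tool_pos: [0.5112, 0.0002, 0.0357]
ee_rot: [-2.355, 0.0, -2.93]
wrist_force: [-3.2, 1.7, 3.3]
width: 0.0221
```

Call:
move_arm:
  targets:
    - [[0,0,0],[0,0,0],-0.28]
    - [[0,0,0],[0,0,0],-0.28]
    - [[0,0,0],[0,0,0],-0.28]
    - [[0,3,-7],[0,0,0],-0.28]
    - [[0,6,-14],[0,0,0],-0.28]
    - [[0,9,-21],[0,0,0],-0.28]
    - [[0,12,-28],[0,0,0],-0.28]
    - [[0,14,-35],[0,0,0],-0.28]
    - [[0,16,-43],[0,0,0],-0.28]
    - [[0,18,-52],[0,0,0],-0.28]
    - [[0,18,-65],[0,0,0],-0.28]
    - [[0,18,-85],[0,0,0],0]
    - [[0,18,-120],[0,0,0],0.5]
    - [[0,18,-150],[0,0,0],1]
    - [[0,0,-150],[0,0,0],1]

```text
time: 8.95
tool_pos: [0.4897, 0.1059, 0.1427]
ee_rot: [-2.357, 0.002, -2.926]
wrist_force: [-0.0, 0.5, 0.0]
width: 0.0702
```

Run:
```python
from h import *
o=status.get_obs()
go([.513,.015,.21],[np.pi,0,np.radians(192)])
o,im=snap('scene','s3.png')
cv2.imwrite('pics/s3c.png',cv2.resize(im[150:290,250:450,::-1],None,fx=3,fy=3,interpolation=cv2.INTER_CUBIC))
```

```text
now [0.4897 0.1059 0.1427] [-1.351e+02  1.000e-01 -1.677e+02] w 0.0702 t 8.95
shift [  -3.5 -113.9   18.7] turn [-44.95   0.25   0.27]
```

View pics/s3c.png

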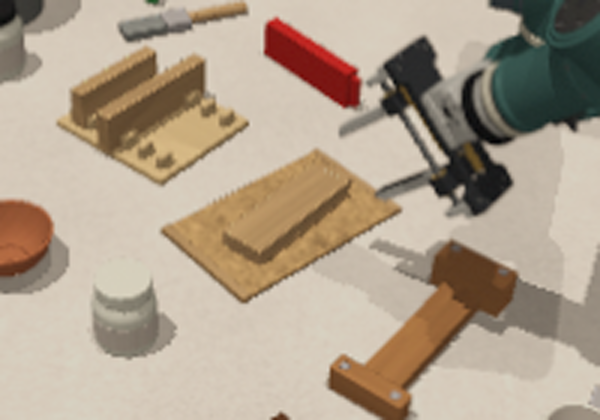

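The board lies flat on the cork. Next, an overhead wrist view to find it.

Call:
move_arm:
  targets:
    - [[0,-30,-10],[-8,0,0],1]
    - [[0,-60,-10],[-16,0,0],1]
    - [[-1,-85,0],[-25,0,0],1]
    - [[-2,-105,10],[-35,0,0],1]
    - [[-3,-114,18],[-45,0,0],1]
    - [[-3,-114,18],[-45,0,0],1]
    - [[-3,-114,18],[-45,0,0],1]
    - [[-3,-114,18],[-45,0,0],1]

```text
time: 10.0
tool_pos: [0.511, 0.0148, 0.2083]
ee_rot: [-3.141, -0.001, -2.927]
wrist_force: [0.3, -0.1, -0.7]
width: 0.0937
```

Run:
```python
from h import *
o,im=snap('wrist','w2.png'); print(repr(o['tool_pos']),np.degrees(o['ee_rot']),o['time'],o['joint_positions'].round(2))
snap('top','t2.png')
np.save('w2.npy',np.r_[o['tool_pos'],o['ee_rot']])
```

```text
array([0.51097634, 0.0148154 , 0.20832883]) [-1.79994374e+02 -6.58031495e-02 -1.67711314e+02] 10.0 [-0.08  0.    1.45 -0.    1.69 -1.87]
```

View pics/w2.png

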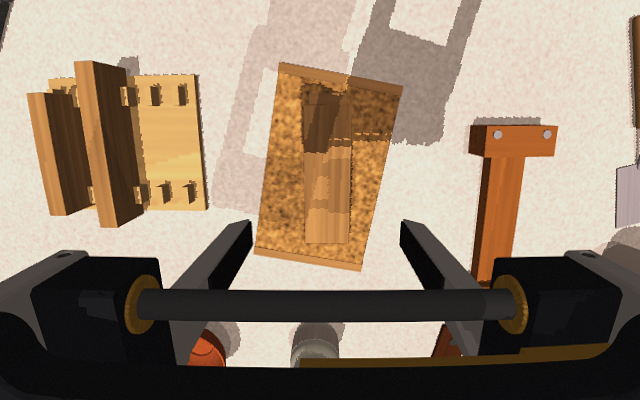

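Run:
```python
from h import *
im=cv2.imread('pics/w2.png')
a=cv2.resize(im[75:255,285:370],None,fx=3.2,fy=3.2,interpolation=cv2.INTER_CUBIC)
b=cv2.resize(im[110:290,462:567],None,fx=3.2,fy=3.2,interpolation=cv2.INTER_CUBIC)
o=np.hstack([a,b]); o=np.clip(o*1.3,0,255).astype(np.uint8)
for k in range(0,180,20): cv2.putText(o,str(75+k),(0,int(k*3.2)+4),0,.35,(255,255,255),1);cv2.putText(o,str(110+k),(275,int(k*3.2)+4),0,.35,(255,0,0),1)
print(o.shape);cv2.imwrite('pics/c2.png',o)
```

```text
(576, 608, 3)
```

View pics/c2.png

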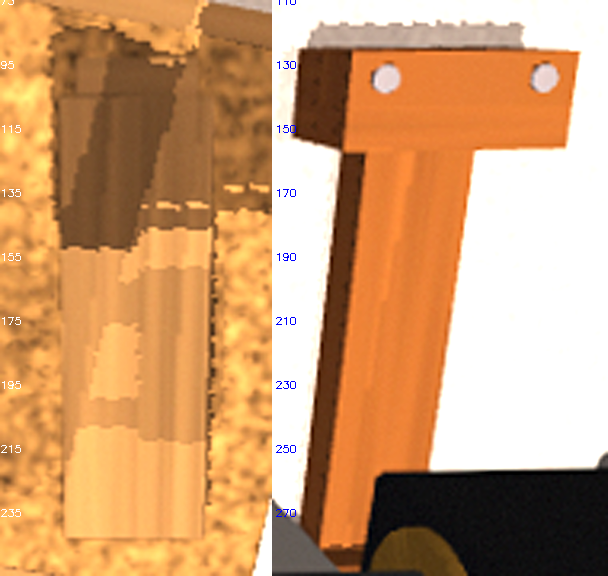

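Run:
```python
from h import *
w=np.load('w2.npy'); o=dict(tool_pos=w[:3],ee_rot=w[3:]); c=cam('wrist',o)
ang=lambda d:np.degrees(np.arctan2(d[1],d[0])).round(2)
b=ray(c,[(303.1,104.7),(351.3,104.7),(305,243.1),(348.8,243.1)],.030)
print(b.round(4)); A=b[:2].mean(0);B=b[2:].mean(0)
print('board mid',b.mean(0),'len',np.linalg.norm(B-A),'yaw',ang(B-A),ang(b[2]-b[0]),ang(b[3]-b[1]),'w',np.linalg.norm(b[1]-b[0]),np.linalg.norm(b[3]-b[2]))
h=ray(c,[(486.4,125.6),(558,126.3),(554.5,155.9),(485.4,156.9),(497.6,134.1),(547,134.1)],.042)
s=ray(c,[(491.1,157.5),(477.6,280.3),(525.1,156.9),(510.75,256.9)],.020)
print('head',h.round(4),ang(h[1]-h[0])-90,ang(h[2]-h[3])-90,ang(h[5]-h[4])-90, np.linalg.norm(h[1]-h[0]))
print('spine',s.round(4),ang(s[1]-s[0]),ang(s[3]-s[2]))
# top camera bed
t=cam('top'); f=lambda x,y:(185+x/5.4,160+y/5.4)
im=cv2.imread('pics/t2.png'); cv2.imwrite('pics/c3.png',np.vstack([cv2.resize(im[165:255,185:242],None,fx=6,fy=6,interpolation=cv2.INTER_CUBIC)]))
```

```text
[[ 0.433  -0.0287  0.03  ]
 [ 0.4212  0.0252  0.03  ]
 [ 0.5995  0.0069  0.03  ]
 [ 0.5876  0.0616  0.03  ]]
board mid [0.5103058  0.01624818 0.03      ] len 0.1702493246068734 yaw 12.19 12.05 12.34 w 0.0551458188834296 0.05601436810258671
head [[0.41   0.1802 0.042 ]
 [0.3908 0.265  0.042 ]
 [0.4242 0.2739 0.042 ]
 [0.4443 0.1909 0.042 ]
 [0.4161 0.1964 0.042 ]
 [0.4024 0.255  0.042 ]] 12.760000000000005 13.620000000000005 13.159999999999997 0.08692393073653805
spine [[0.4436 0.2105 0.02  ]
 [0.6089 0.2514 0.02  ]
 [0.4331 0.2534 0.02  ]
 [0.5659 0.285  0.02  ]] 13.92 13.36
```

View pics/c3.png

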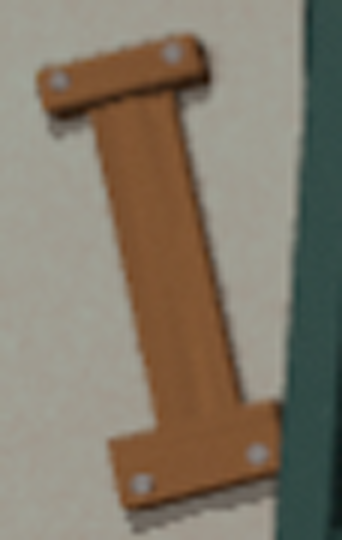

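The bed yaw is about 13.4° and the board yaw 12.2°. I'll take the board by its long sides.

Call:
move_arm:
  targets:
    - [[0,1.5,40],[0,0,0],1]
    - [[0,1.5,90],[0,0,0],1]
    - [[0,1.5,135],[0,0,0],1]
    - [[0,1.5,165],[0,0,0],1]
    - [[0,1.5,183],[0,0,0],1]
    - [[0,1.5,191],[0,0,0],1]
    - [[0,1.5,195],[0,0,0],1]
    - [[0,1.5,197],[0,0,0],1]
    - [[0,1.5,197],[0,0,0],1]

```text
time: 11.22
tool_pos: [0.5119, 0.0148, 0.0127]
ee_rot: [-3.141, 0.002, -2.93]
wrist_force: [-0.3, 0.5, -0.8]
width: 0.0937
```

Call:
move_arm:
  targets:
    - [[1,1.5,1.5],[0,0,0],1]
    - [[1,1.5,1.5],[0,0,0],-1]
    - [[1,1.5,1.5],[0,0,0],-1]
    - [[1,1.5,1.5],[0,0,0],-1]
    - [[1,1.5,1.5],[0,0,0],-1]
    - [[1,1.5,1.5],[0,0,0],-1]
    - [[1,1.5,1.5],[0,0,0],-1]
    - [[1,1.5,-3],[0,0,0],-1]
    - [[1,1.5,-30],[0,0,0],-1]
    - [[1,1.5,-80],[0,0,0],-1]
    - [[1,1.5,-110],[0,0,0],-1]
    - [[1,1.5,-110],[0,0,0],-1]

```text
time: 12.72
tool_pos: [0.512, 0.016, 0.1249]
ee_rot: [-3.14, 0.006, -2.93]
wrist_force: [0.9, 0.9, -1.3]
width: 0.0559
```

Run:
```python
from h import *
o,im=snap('wrist','w3.png'); go([0.46,.12,.25],[np.pi,0,np.radians(193.4)])
np.save('w3.npy',np.r_[o['tool_pos'],o['ee_rot']])
```

```text
now [0.5104 0.0161 0.1225] [-1.800e+02  1.000e-01 -1.679e+02] w 0.0557 t 12.78
shift [  27.2  112.1 -127.6] turn [-0.03  0.11 -1.25]
```

View pics/w3.png

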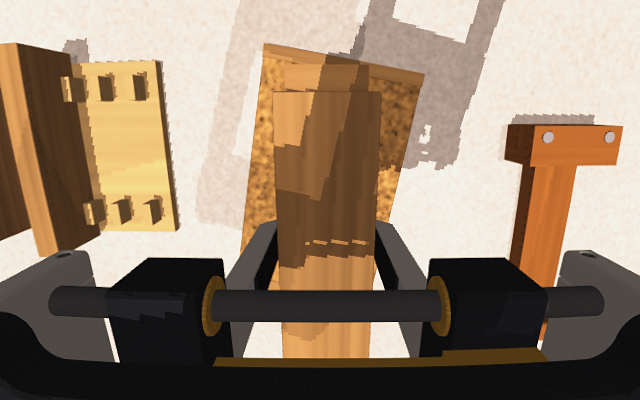

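The board is held with its tongue toward the robot: its head edge is at row 92, columns 273–381, and the bed's head block is at (530–622, 126–165). I'll compute the board and bed in the tool frame from this same view.

Run:
```python
from h import *
w=np.load('w3.npy'); o=dict(tool_pos=w[:3],ee_rot=w[3:]); c=cam('wrist',o); A=rot(w[3:])
im=cv2.imread('pics/w3.png').astype(int)
tl=lambda P:((P-w[:3])@A*1e3).round(1)
print('board in tool',tl(ray(c,[(273,92),(381,92),(378,220),(277,220)],w[2]+.0188)))
print('col 300',im[84:100,300].sum(1),'col 350',im[84:100,350].sum(1))
print('row 110',im[110,266:282].sum(1),im[110,372:388].sum(1))
H=im[:,:,2]-im[:,:,0]
print('head rows col575',im[118:130,575].sum(1),im[158:172,575].sum(1)); print('col 600',im[158:172,600].sum(1),'col 545',im[158:172,545].sum(1))
print('row 140',im[140,520:540].sum(1),im[140,610:630].sum(1))
h=ray(c,[(530,164.5),(617,164.5),(531,126),(622,126)],.042); print(h.round(4))
```

```text
board in tool [[ 84.1 -26.7 -19.3]
 [ 84.1  28.2 -19.4]
 [ 15.3  29.5 -19. ]
 [ 15.3 -27.4 -18.8]]
col 300 [481 482 479 471 471 468 420 243 417 471 460 466 463 467 464 465] col 350 [262 219 218 218 214 208 206 203 262 277 281 278 252 224 216 215]
row 110 [502 495 483 472 448 395 357 457 501 489 490 486 488 485 483 479] [208 212 211 218 216 222 223 227 203 248 272 283 295 287 282 281]
head rows col575 [461 458 458 465 466 401 213 192 347 363 359 354] [364 366 369 365 365 359 357 352 364 362 350 346 338 365]
col 600 [372 367 367 356 355 343 362 555 703 716 710 702 691 687] col 545 [353 361 367 360 366 362 371 383 367 359 359 357 363 362]
row 140 [154 148 143 135 136 141 134 138 133 139 140 137 143 283 374 364 364 359
 360 362] [558 563 544 461 360 355 353 356 355 346 403 706 703 705 703 701 702 705
 708 709]
[[0.4429 0.1888 0.042 ]
 [0.4237 0.2736 0.042 ]
 [0.4107 0.1773 0.042 ]
 [0.39   0.2632 0.042 ]]
```

```bash
cat >> h.py <<'E'
YAW=13.3; G=np.array([.4337,.2318,0]); OX=84.6; ZB=3.2; YO=-0.9
def bedpose(xs,al,cl,y=0):
    "TCP pose for lower shoulder corner at bed x=xs mm, tilt al deg, clearance cl mm over the floor"
    a=np.radians(al); t=np.radians(YAW); u=np.array([np.cos(t),np.sin(t),0]); v=np.array([-u[1],u[0],0])
    x=xs+OX*np.cos(a)-ZB*np.sin(a); z=20+cl+OX*np.sin(a)+ZB*np.cos(a)
    P=G+((x+88)*u+(y+YO)*v+[0,0,z])/1e3
    return P,(R.from_rotvec(-a*v)*R.from_euler('xyz',[180,0,180+YAW],degrees=True)).as_matrix()
def where(o):
    "inverse of bedpose for the measured pose"
    M=rot(o['ee_rot']);ub=-M[:,0];a=np.arcsin(ub[2]); t=np.radians(YAW); u=np.array([np.cos(t),np.sin(t),0]); v=np.array([-u[1],u[0],0])
    d=(np.array(o['tool_pos'])-G)*1e3
    print('xs %.1f al %.2f cl %.1f y %.1f yaw %.2f'%(d@u-88-OX*np.cos(a)+ZB*np.sin(a),np.degrees(a),d[2]-20-OX*np.sin(a)-ZB*np.cos(a),d@v-YO,np.degrees(np.arctan2(ub[1],ub[0]))),'F',np.round(o['wrist_force'],1),'t',round(o['time'],2),'w',round(o['width'],4))
E
python3 - <<'E'
from h import *
for q in [(-60,12,100),(-60,12,30)]: print(bedpose(*q)[0]); go(*bedpose(*q))
E
```

```text
[0.54104038 0.25624939 0.1407194 ]
now [0.5104 0.0161 0.1225] [-1.800e+02  1.000e-01 -1.679e+02] w 0.0557 t 12.78
shift [-80.5 228.3 -18.2] turn [ -0.15 -11.89  -1.15]
[0.54104038 0.25624939 0.0707194 ]
now [0.5104 0.0161 0.1225] [-1.800e+02  1.000e-01 -1.679e+02] w 0.0557 t 12.78
shift [-80.3 228.3  51.8] turn [ -0.15 -11.89  -1.15]
```

Call:
move_arm:
  targets:
    - [[-10,30,-20],[0,0,0],-1]
    - [[-25,70,-30],[0,-2,0],-1]
    - [[-40,110,-30],[0,-4,-0.5],-1]
    - [[-55,150,-30],[0,-7,-1],-1]
    - [[-70,190,-25],[0,-10,-1.2],-1]
    - [[-80,220,-18],[0,-12,-1.2],-1]
    - [[-80,228,-10],[0,-12,-1.2],-1]
    - [[-80,228,20],[0,-12,-1.2],-1]
    - [[-80,228,45],[0,-12,-1.2],-1]
    - [[-80,228,52],[0,-12,-1.2],-1]
    - [[-80,228,52],[0,-12,-1.2],-1]
    - [[-80,228,52],[0,-12,-1.2],-1]

```text
time: 14.28
tool_pos: [0.5412, 0.2558, 0.0712]
ee_rot: [-3.14, 0.212, -2.909]
wrist_force: [-0.1, 1.2, -0.7]
width: 0.0557
```

Run:
```python
from h import *
o,im=snap('wrist','w4.png'); where(o); np.save('w4.npy',np.r_[o['tool_pos'],o['ee_rot']])
for q in [(-60,12,2),(-70,12,1.5),(-80,12,1.5)]: go(*bedpose(*q))
```

```text
xs -60.0 al 12.12 cl 30.3 y -0.5 yaw 13.34 F [-0.1  1.2 -0.7] t 14.28 w 0.0557
now [0.5412 0.2559 0.0715] [-179.9   12.1 -166.7] w 0.0557 t 14.32
shift [ 6.1  0.4 28.1] turn [-0.1   0.14  0.04]
now [0.5412 0.2559 0.0715] [-179.9   12.1 -166.7] w 0.0557 t 14.32
shift [16.   0.4 26.5] turn [-0.1   0.14  0.04]
now [0.5412 0.2559 0.0715] [-179.9   12.1 -166.7] w 0.0557 t 14.32
shift [25.8  0.4 24.4] turn [-0.1   0.14  0.04]
```

View pics/w4.png

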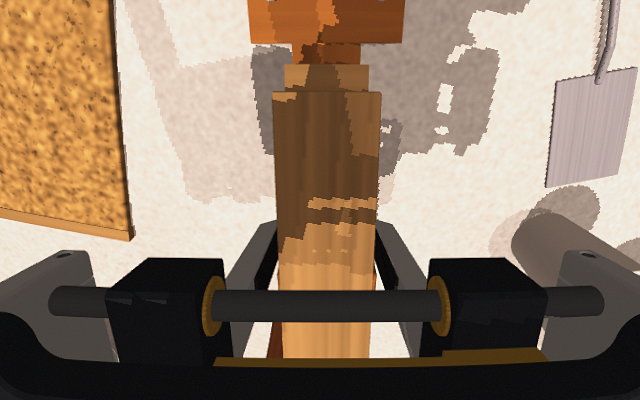

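The view shows the head block's inner edge at row 43, columns 249–404, and the tongue at columns 284–369, so they are centred on each other. I'll check the distance.

Run:
```python
from h import *
w=np.load('w4.npy'); o=dict(tool_pos=w[:3],ee_rot=w[3:]); c=cam('wrist',o); A=rot(w[3:])
im=cv2.imread('pics/w4.png').astype(int)
for k in (262,280,380,395): print(k,im[36:50,k].sum(1))
h=ray(c,[(249,43.5),(404,43.5),(326.5,43.5)],.042); print(h.round(4)); 
t=np.radians(YAW);u=np.array([np.cos(t),np.sin(t),0]);v=np.array([-u[1],u[0],0])
print('rel G along u,v (mm)',((h-G)*1e3@np.c_[u,v]).round(1), np.linalg.norm(h[1]-h[0]))
# board edges in tool, plane top
K,D,p,Rm=c
uu=cv2.undistortPoints(np.array([(273,91.5),(381,91.5),(284,65.),(369,65.)]).reshape(-1,1,2),K,D).reshape(-1,2)
d=np.c_[uu[:,0],-uu[:,1],-np.ones(4)]@Rm.T@A; q=(p-w[:3])@A
for i,zz in enumerate([-.0188,-.0188,-.0118,-.0118]): print(((q+d[i]*(zz-q[2])/d[i,2])*1e3).round(1))
```

```text
262 [359 356 362 357 369 373 353 410 615 686 587 430 430 438]
280 [301 306 306 311 312 324 292 414 585 626 628 429 317 329]
380 [205 207 203 203 202 197 173 243 400 440 441 434 433 430]
395 [205 204 196 203 204 199 194 301 459 447 440 442 445 449]
[[0.445  0.188  0.042 ]
 [0.4247 0.2742 0.042 ]
 [0.4352 0.2312 0.042 ]]
rel G along u,v (mm) [[  1.  -45.2]
 [  1.   43.4]
 [  1.3  -0.9]] 0.08860734225089592
[ 84.3 -26.8 -18.8]
[ 84.3  28.3 -18.8]
[ 98.2 -21.8 -11.8]
[ 98.1  22.7 -11.8]
```

Call:
move_arm:
  targets:
    - [[2,0,10],[0,0,0],-1]
    - [[4,0,20],[0,0,0],-1]
    - [[6,0,27.5],[0,0,0],-1]
    - [[8,0,27.5],[0,0,0],-1]
    - [[12,0,27],[0,0,0],-1]
    - [[16,0,26],[0,0,0],-1]
    - [[20,0,25.5],[0,0,0],-1]
    - [[23,0,25],[0,0,0],-1]
    - [[25,0,24.5],[0,0,0],-1]
    - [[25,0,24.5],[0,0,0],-1]
    - [[25,0,24.5],[0,0,0],-1]

```text
time: 15.7
tool_pos: [0.5215, 0.2514, 0.0408]
ee_rot: [-3.139, 0.21, -2.908]
wrist_force: [0.2, 0.1, -0.6]
width: 0.0559
```

```bash
python3 - <<'E'
import re
s=open('h.py').read()
s=s.replace("G=np.array([.4337,.2318,0])","G=np.array([.4346,.2314,0])"); open('h.py','w').write(s)
E
python3 - <<'E'
from h import *
o=status.get_obs(); where(o)
for q in [(-80,12,1.5),(-82,10,1.),(-84,7,1.),(-84.5,4,1),(-85,0,1)]: print(q); go(*bedpose(*q))
o,im=snap('scene','s5.png')
cv2.imwrite('pics/s5c.png',cv2.resize(im[220:300,345:440,::-1],None,fx=6,fy=6,interpolation=cv2.INTER_CUBIC))
E
```

```text
xs -80.9 al 12.01 cl 0.1 y 0.3 yaw 13.36 F [ 0.2  0.1 -0.6] t 15.7 w 0.0559
(-80, 12, 1.5)
now [0.5215 0.2514 0.0408] [-179.9   12.  -166.6] w 0.0559 t 15.7
shift [-1.2 -0.3 -1.2] turn [-0.11  0.01  0.06]
(-82, 10, 1.0)
now [0.5215 0.2514 0.0408] [-179.9   12.  -166.6] w 0.0559 t 15.7
shift [ 0.8 -0.3  1.9] turn [-0.11  2.01  0.06]
(-84, 7, 1.0)
now [0.5215 0.2514 0.0408] [-179.9   12.  -166.6] w 0.0559 t 15.7
shift [ 2.9 -0.3  5.9] turn [-0.11  5.01  0.06]
(-84.5, 4, 1)
now [0.5215 0.2514 0.0408] [-179.9   12.  -166.6] w 0.0559 t 15.7
shift [ 3.7 -0.3 10.2] turn [-0.11  8.01  0.05]
(-85, 0, 1)
now [0.5215 0.2514 0.0408] [-179.9   12.  -166.6] w 0.0559 t 15.7
shift [ 5.  -0.3 15.9] turn [-0.12 12.01  0.05]
```

View pics/s5c.png

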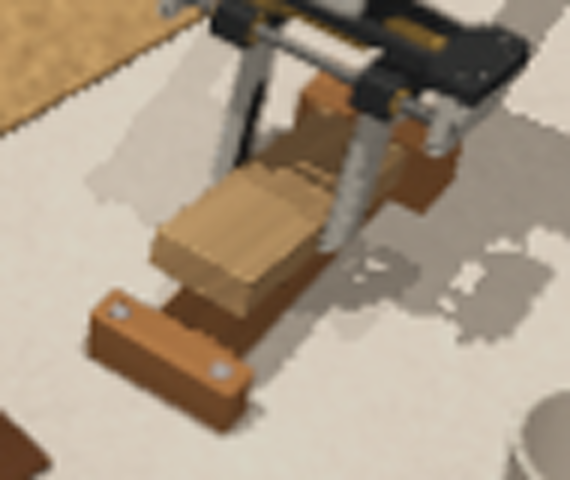

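The board is in the groove mouth, tilted 12°, with no contact force. I'll press gently toward the head to feel the shoulder contact and calibrate x.

Call:
move_arm:
  targets:
    - [[1,0,-0.6],[0,0,0],-1]
    - [[2,0,-1.2],[0,0,0],-1]
    - [[2,0,-1.2],[0,0,0],-1]

```text
time: 16.12
tool_pos: [0.5192, 0.2508, 0.0416]
ee_rot: [-3.139, 0.21, -2.908]
wrist_force: [0.8, 0.0, -0.7]
width: 0.0553
```

```bash
python3 -c "
from h import *
where(status.get_obs())"
```

```text
xs -83.3 al 12.00 cl 0.8 y 0.3 yaw 13.36 F [ 0.8  0.  -0.7] t 16.12 w 0.0553
```

Call:
move_arm:
  targets:
    - [[0.7,0,-0.1],[0,0,0],-1]
    - [[1.4,0,-0.2],[0,0,0],-1]
    - [[1.4,0,-0.2],[0,0,0],-1]

```text
time: 16.5
tool_pos: [0.5188, 0.2507, 0.0419]
ee_rot: [-3.14, 0.212, -2.908]
wrist_force: [3.4, 1.0, -2.2]
width: 0.0557
```

```bash
python3 -c "
from h import *
where(status.get_obs())"
```

```text
xs -83.7 al 12.13 cl 1.0 y 0.4 yaw 13.36 F [ 3.4  1.  -2.2] t 16.5 w 0.0557
```

Contact came at xs = -83.6, against a predicted -83.4, so the calibration is good. Now I'll work out the lowering.

Run:
```python
from h import *
for q in [(-82.5,11,1.),(-83,9,1.),(-83.6,7,1.),(-84,5,1),(-84.3,3,1),(-84.6,1,.8),(-84.8,0,.3)]: print(q); go(*bedpose(*q))
```

```text
(-82.5, 11, 1.0)
now [0.5188 0.2507 0.0419] [-179.9   12.1 -166.6] w 0.0557 t 16.5
shift [-1.2 -0.4  2. ] turn [-0.1   1.13  0.06]
(-83, 9, 1.0)
now [0.5188 0.2507 0.0419] [-179.9   12.1 -166.6] w 0.0557 t 16.5
shift [-0.7 -0.4  4.8] turn [-0.11  3.13  0.06]
(-83.6, 7, 1.0)
now [0.5188 0.2507 0.0419] [-179.9   12.1 -166.6] w 0.0557 t 16.5
shift [-0.  -0.4  7.6] turn [-0.11  5.13  0.06]
(-84, 5, 1)
now [0.5188 0.2507 0.0419] [-179.9   12.1 -166.6] w 0.0557 t 16.5
shift [ 0.6 -0.3 10.5] turn [-0.11  7.13  0.06]
(-84.3, 3, 1)
now [0.5188 0.2507 0.0419] [-179.9   12.1 -166.6] w 0.0557 t 16.5
shift [ 1.2 -0.3 13.4] turn [-0.11  9.13  0.05]
(-84.6, 1, 0.8)
now [0.5188 0.2507 0.0419] [-179.9   12.1 -166.6] w 0.0557 t 16.5
shift [ 1.9 -0.3 16.4] turn [-0.11 11.13  0.05]
(-84.8, 0, 0.3)
now [0.5188 0.2507 0.0419] [-179.9   12.1 -166.6] w 0.0557 t 16.5
shift [ 2.5 -0.3 18.3] turn [-0.11 12.13  0.05]
```

Call:
move_arm:
  targets:
    - [[-1,0,0],[0,0,0],-1]
    - [[-2,-0.3,2],[0,1,0],-1]
    - [[-1.8,-0.3,3.4],[0,2,0],-1]
    - [[-1.6,-0.3,4.8],[0,3,0],-1]
    - [[-1.3,-0.3,6.2],[0,4,0],-1]
    - [[-0.9,-0.3,7.6],[0,5,0],-1]
    - [[-0.6,-0.3,9],[0,6,0],-1]
    - [[-0.4,-0.3,9.8],[0,6.5,0],-1]
    - [[-0.4,-0.3,9.8],[0,6.5,0],-1]

```text
time: 17.62
tool_pos: [0.5204, 0.2507, 0.0318]
ee_rot: [-3.139, 0.096, -2.909]
wrist_force: [0.6, 0.4, -2.0]
width: 0.0555
```

Run:
```python
from h import *
where(status.get_obs())
for q in [(-84,4.5,1.),(-84.3,3,1),(-84.6,1,.8),(-84.8,0,.3)]: print(q); go(*bedpose(*q))
```

```text
xs -84.0 al 5.48 cl 0.5 y -0.0 yaw 13.35 F [ 0.6  0.4 -2. ] t 17.62 w 0.0555
(-84, 4.5, 1.0)
now [0.5204 0.2507 0.0318] [-179.9    5.5 -166.7] w 0.0555 t 17.62
shift [-0.  0.  1.] turn [-0.12  0.98  0.04]
(-84.3, 3, 1)
now [0.5204 0.2507 0.0318] [-179.9    5.5 -166.7] w 0.0555 t 17.62
shift [0.2 0.  3.2] turn [-0.12  2.48  0.04]
(-84.6, 1, 0.8)
now [0.5204 0.2507 0.0318] [-179.9    5.5 -166.7] w 0.0555 t 17.62
shift [0.6 0.  6.3] turn [-0.12  4.48  0.04]
(-84.8, 0, 0.3)
now [0.5204 0.2507 0.0318] [-179.9    5.5 -166.7] w 0.0555 t 17.62
shift [0.9 0.  8.2] turn [-0.12  5.48  0.04]
```

Free of contact. I'll continue down to flat.

Call:
move_arm:
  targets:
    - [[0,0,1],[0,1,0],-1]
    - [[0.1,0,2.4],[0,2,0],-1]
    - [[0.3,0,4],[0,3,0],-1]
    - [[0.5,0,5.5],[0,4,0],-1]
    - [[0.6,0,6.5],[0,4.8,0],-1]
    - [[0.7,0,7.4],[0,5.5,0],-1]
    - [[0.7,0,8],[0,5.5,0],-1]
    - [[0.7,0,8],[0,5.5,0],-1]

```text
time: 18.62
tool_pos: [0.5203, 0.2507, 0.0238]
ee_rot: [-3.139, -0.0, -2.909]
wrist_force: [-0.1, 0.2, -1.2]
width: 0.0558
```

Run:
```python
from h import *
where(status.get_obs())
go(*bedpose(-84.8,0,0))
```

```text
xs -84.7 al -0.01 cl 0.6 y -0.0 yaw 13.34 F [-0.1  0.2 -1.2] t 18.62 w 0.0558
now [0.5203 0.2507 0.0238] [-179.9   -0.  -166.7] w 0.0558 t 18.62
shift [0.1 0.  0.6] turn [-0.12 -0.01  0.04]
```

Call:
move_arm:
  targets:
    - [[0,0,0.6],[0,0,0],-1]
    - [[0,0,1.2],[0,0,0],-1]
    - [[0,0,1.2],[0,0,0],-1]

```text
time: 19.0
tool_pos: [0.5203, 0.2507, 0.0227]
ee_rot: [-3.139, -0.0, -2.909]
wrist_force: [0.2, -0.6, -1.5]
width: 0.0558
```

Call:
move_arm:
  targets:
    - [[0,0,0.6],[0,0,0],-1]
    - [[0,0,1.2],[0,0,0],-1]
    - [[0,0,1.2],[0,0,0],-1]

```text
time: 19.38
tool_pos: [0.5204, 0.2508, 0.0225]
ee_rot: [-3.14, 0.0, -2.909]
wrist_force: [-3.4, -1.5, 5.9]
width: 0.0556
```

The board is seated on the floor (contact force 5.9 N). I'll release and rise.

Call:
move_arm:
  targets:
    - [[0,0,0],[0,0,0],-0.1]
    - [[0,0,0],[0,0,0],0.3]
    - [[0,0,0],[0,0,0],0.6]
    - [[0,0,0],[0,0,0],0.6]
    - [[0,0,0],[0,0,0],0.6]
    - [[0,0,-10],[0,0,0],0.6]
    - [[0,0,-30],[0,0,0],0.6]
    - [[0,0,-60],[0,0,0],0.6]
    - [[0,0,-110],[0,0,0],0.6]
    - [[0,0,-160],[0,0,0],0.6]
    - [[0,0,-180],[0,0,0],0.6]
    - [[0,0,-180],[0,0,0],0.6]

```text
time: 20.88
tool_pos: [0.5215, 0.2516, 0.2048]
ee_rot: [-3.14, 0.006, -2.909]
wrist_force: [0.6, 0.2, 0.9]
width: 0.0753
```

Run:
```python
from h import *
o,im=snap('wrist','w6.png'); c=cam('wrist',o); print(o['tool_pos'],o['wrist_force'])
o2,s=snap('scene','s6.png')
a=cv2.resize(im[0:300,220:430,::-1],None,fx=1.9,fy=1.9,interpolation=cv2.INTER_CUBIC)
b=cv2.resize(s[220:300,345:405,::-1],None,fx=6.5,fy=6.5,interpolation=cv2.INTER_CUBIC)
b=cv2.copyMakeBorder(b,0,a.shape[0]-b.shape[0],0,0,cv2.BORDER_CONSTANT) 
cv2.imwrite('pics/f6.png',np.hstack([a,b])); print(a.shape,b.shape)
# where board edges ought to be if flat: shoulder at bed x -84.7, tail +85.3, z 42
t=np.radians(YAW);u=np.array([np.cos(t),np.sin(t),0])
P=[G+u*x/1e3+[0,0,z] for x,z in((0,.042),(3.3,.042),(173.3,.042),(176,.034))]; print('expected px',proj(c,P).round(1))
```

```text
[0.52152353 0.25159518 0.20480156] [0.61482436 0.16260065 0.88699801]
(570, 399, 3) (570, 390, 3)
expected px [[326.3  99.4]
 [326.3 102.5]
 [326.2 246.6]
 [326.2 245.9]]
```

The picture limit is reached, so I'll check by numbers.

Run:
```python
from h import *
im=cv2.imread('pics/w6.png'); hsv=cv2.cvtColor(im,cv2.COLOR_BGR2HSV)
for k in (312,322,334,342): print(k,'head S',hsv[92:112,k,1],'tail S',hsv[236:258,k,1])
for r in (115,150,190,235):
    g=im[r].astype(int).sum(1); print(r,g[294:312],g[340:358])
o=status.get_obs(); c=cam('wrist',o)
t=np.radians(YAW);u=np.array([np.cos(t),np.sin(t),0]);v=np.array([-u[1],u[0],0])
for x in (15,165): print('exp edges',proj(c,[G+(x*u+s*28*v+[0,0,42])/1e3 for s in(-1,1)]).round(1).tolist())
print('tail raised on stop',proj(c,[G+(173*u+[0,0,56])/1e3]))
```

```text
312 head S [201 197 194 196 192 192 195 175 160 155 159 159 157 156 159 163 153 156
 160 158] tail S [151 152 152 153 153 152 153 155 153 151 173 203 195 198 196 195 195 195
 200 196 195 196]
322 head S [194 197 196 194 202 195 196 183 154 157 164 158 159 160 159 159 154 160
 154 159] tail S [157 155 156 155 154 155 154 156 155 153 173 202 192 195 193 195 192 195
 196 196 200 194]
334 head S [200 197 194 196 195 198 198 179 155 157 160 160 160 160 159 159 164 162
 162 159] tail S [158 156 156 157 156 159 158 159 157 158 171 198 196 193 194 198 198 194
 196 199 197 199]
342 head S [194 194 197 200 198 196 199 177 159 156 159 159 161 153 160 155 161 160
 156 156] tail S [157 154 156 157 156 157 155 155 157 155 168 198 195 197 195 194 195 195
 197 195 197 197]
115 [577 569 565 559 553 571 424 205 212 243 241 238 240 247 247 247 246 234] [231 237 234 237 240 222 224 224 244 250 246 307 386 394 383 384 387 401]
150 [562 561 555 546 553 552 560 359 157 171 178 179 171 264 308 263 235 232] [375 397 407 430 437 431 421 384 342 423 337 379 404 387 618 662 657 654]
190 [560 563 571 568 570 576 585 504 373 327 340 348 357 347 348 369 390 392] [373 374 376 367 353 342 326 331 362 274 283 302 282 540 647 663 662 660]
235 [670 673 562 393 362 399 413 432 345 400 434 438 452 453 450 447 447 446] [436 429 425 402 395 378 381 414 328 376 411 416 417 415 414 411 412 424]
exp edges [[300.9, 116.1], [352.3, 116.2]]
exp edges [[303.4, 243.9], [349.6, 244.0]]
tail raised on stop [[326.48964292 255.11927885]]
```

```bash
python3 -c "
from h import *
o=status.get_obs(); print(o['time'],abs(o['qvel']).max()); print(order.close_job())"
```

```text
20.975 0.029343054345127895
the job is handed in; nothing more can be done
None
```

I handed the job in at about 21 s of the 58 s. As far as my checks show, the tongued board lies flat and released in the bed; the hand-in reports no verdict.

**What I did:**
1. **Rack to cork:** I lifted the board from the rack, set its edge on the cork at a 45° tilt and let go. A picture then showed it lying flat.
2. **Into the groove:** I took it again by its long sides and slid the tongue in at 12°. I pressed lightly toward the head until I felt the shoulder touch, 0.2 mm from where I had calculated it.
3. **Lowering:** I brought it down at about 1° per step to flat and seated it on the floor with about 6 N. Then I opened the fingers and rose about 180 mm clear.

**Last checks:**
- **Tail end:** its edge is at image row 246.3. I expected 246.6 for a board lying flat and about 255 if it were caught on top of the stop.
- **Sides:** at the two levels checked, both long edges are roughly where I expected them.
- **Forces:** the largest contact force I read was about 7 N, when the board was seated.

**Did not fully agree:** the final picture shows no clear gap at the head, where I expected about 3 mm. That could be camera scale error, or the board may have shifted slightly toward the head. Either way, the tongue would be 8–14 mm into the groove, within the limits. I had used up the picture views by then, so this last check came from pixel values rather than by eye.

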